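# Fetch a film reel from the tilt-out bin to the turntable cradle

## Task

Pull the red drive knob on the switch box out to its stop to isolate the turntable, then tilt the green bin fully forward on its bottom pivot, take out the blue reel and, with the knob still out, set it down gently (not dropped) on edge in the cradle on the turntable, resting on both rollers. Then tilt the bin fully shut and push the red knob fully home. Leave the white and black reels in the bin, and do not disturb the copper pulley, yellow lens cap, chrome focus knob or smoked mirror tile.

Things in the scene. Friction and masses are not known exactly. Their poses are not given: they have to be found in the camera images.
- housing: Fixed housing of the tilt-out bin: grey side cheeks, pale clear hood, 150 (x) by 284 (y) by 169 mm. Origin: centre of the footprint on the desk. x points from front to rear, so the front looks along -x, roughly to the robot; y runs along the width. The hood covers x -25 to +80 mm, underside 163, top 169 mm above the desk; between it and the bin's front panel the top is open.
- bin (a joint): Tilt of the green bin (rad): 0 shut (front panel upright), 0.9 fully out, a firm stop. The panel's top swings to the housing's -x. Damped hinge (0.4 N m s/rad, friction 0.08 N m) about point bin_pivot: it falls shut below about 0.35 rad and falls softly on to the stop, and stays, above about 0.65 rad. Opening takes about 4 N at the lip.
- bin_pivot (a point): On the bin's hinge line (along housing y), mid-width, 25 mm above the desk, 70 mm ahead of the housing's origin. Axes turn with the bin: x inward (rearward when shut), y as the housing's, z up the front panel. In this frame: panel x -8 to 0 mm, y +-138, z -8 to +165; floor from the pivot rising 20 degrees inward for 100 mm; side walls at y +-133 mm, up to z 97 and x 88 mm.
- bin_lip (a point): Middle of the top edge of the bin's front panel, the pull lip: 8 mm thick, 276 mm wide, 165 mm above the pivot (190 mm above the desk when shut). When shut, 45 mm are open behind it before the hood; it stands 21 mm above the hood's top and 51 mm above the reels' tops. Pinch it, or hook it from behind and push it back from the front. Axes as bin_pivot.
- bin_row (a point): Centre of the middle reel place in the bin; 47 mm (x) and 67 mm (z) from bin_pivot, same axes. Reels stand on edge against floor and panel, axis along y, at y -75, 0 and +75 mm from here, each between two ribs 36 mm apart inside, 3 mm thick, standing 28 mm above the floor, from 7 to 65 mm up its slope; they end below the reels' centres when the bin is out.
- reel_blue: THE REEL TO MOVE: blue plastic film reel with dark film, 94 mm diameter, 30 mm thick, 0.15 to 0.31 kg. Origin at its centre; its y axis is the reel's axis. Stands on edge in one of the three places of the bin; grip it by its two flat faces (30 mm) above its centre when the bin is tilted out.
- reel_white: White reel, same size, origin at its centre, y its axis. Stays in the bin.
- reel_black: Black reel, same size, origin at its centre, y its axis. Stays in the bin.
- cradle_seat (a point): Where the centre of a seated reel lies in the cradle on the iron turntable: 104 mm above the desk, on the turntable's axis. y is the axis the reel must have, z up. Cradle: two aluminium cheeks 80 mm long (x), 40 mm apart inside, 5 mm thick, tops 14 mm below this point; two rollers of 16 mm diameter, 60 mm apart in x, axes along y. Platter 170 mm across, top 50 mm above the desk.
- platter (a joint): Angle of the turntable platter with its cradle (rad), positive anticlockwise from above. Turns with light friction (0.1 N m) and stays where it is; it need not be turned.
- knob (a joint): Pull-out of the red drive knob (m): 0 fully home, 0.020 out at its stop. Moves straight up; friction of 5 N keeps it where it is left.
- knob_top (a point): Centre of the top of the red knob: round head 36 mm diameter, 20 mm high, on a 14 mm stem of 16 mm; 81 mm above the desk when home, 101 mm when out.
- switchbox: Fixed grey box 80 x 80 x 45 mm in front of the turntable, carrying the red knob in the middle of its top. Origin: centre of the underside.
- pulley: Bystander: copper pulley 80 mm diameter, 30 mm high, lying on the bin's clear hood. Origin: centre of the underside.
- lens_cap: Bystander: yellow lens cap, 72 mm diameter, 20 mm high, lying on the mirror tile. Origin: centre of the underside.
- focus_knob: Bystander: chrome focus knob, 60 mm diameter, 48 mm high, on the desk. Origin: centre of the underside.
- mirror_tile: Bystander: smoked mirror tile 100 x 100 x 6 mm, flat on the desk in front of the switch box, under the lens cap. Origin: centre of the underside.
Not all that is in view belongs to the job. What is shaped like the reel_white but pink is not meant. Leave any purple look-alike of the reel_blue alone.

How it is judged (in metres and radians):
On the way, in this order (a step that is already met when the one before it is completed fails the run):
1. the red knob is pulled out to its stop (value of joint knob above 0.016 m), for 0.2 s.
2. the bin is tilted fully out, with the knob out (value of joint bin above 0.8 rad and value of joint knob above 0.016 m), for 0.2 s.
3. the blue reel sits in the cradle, with the knob still out (distance between reel_blue and cradle_seat below 0.009 m and angle between the y axis of reel_blue and the y axis of cradle_seat, either way round below 0.12 rad and value of joint knob above 0.016 m), for 0.2 s.
At the end, for the whole second after the job is handed in: The blue reel is at rest in the cradle (centre within 9 mm of the seat, axis within 0.12 rad), the bin is shut (under 0.05 rad), the red knob is home (under 3 mm), and the white and black reels are in the bin (within 100 mm of the middle of the row) (distance between reel_blue and cradle_seat below 0.009 m and angle between the y axis of reel_blue and the y axis of cradle_seat, either way round below 0.12 rad and linear speed of reel_blue below 0.02 m/s and value of joint bin below 0.05 rad and value of joint knob below 0.003 m and distance between each of reel_white, reel_black and bin_row below 0.1 m); the robot touches nothing.
It fails at once if the blue reel was dropped into the cradle (faster than 0.5 m/s within 50 mm of the seat) (distance between reel_blue and cradle_seat below 0.05 m and linear speed of reel_blue above 0.5 m/s).
It fails at once if the white or black reel left the bin (over 120 mm from the middle of the row) (distance between any of reel_white, reel_black and bin_row above 0.12 m).
It fails at once if a bystander was moved more than 20 mm (distance of any of pulley, lens_cap, focus_knob, mirror_tile from where it was at the start of the episode above 0.02 m).
It also fails if it takes over 72 s, if anything falls off the work surface, if the arm or the gripper's body presses on something with over 40 N, if the wrist force passes 120 N, or if a joint passes its speed limit or range.

## Robot

A 6-joint arm with a two-finger parallel gripper is mounted at the origin on the work surface. World frame = base frame: x ahead of the robot, y to its left, z up, the work surface at z = 0. Lengths are in mm, angles in degrees, forces in N, time in s.
With the tool pointing down it reaches from about 300 to 850 mm from the base axis. Payload 4.2 kg.
Tool frame: the origin (TCP) lies at the very end of the fingers, on their centre line; the grasp point (between the pads) lies 19 mm behind it; z points along the fingers, y is the line along which they close (so a half turn about z gives the same grasp; the last joint's range is limited). The gripper opens to 91 mm and grips with 3 to 60 N. Pads are 32 mm wide; open, the fingers measure 118 mm over their backs; the gripper's body (76 mm by 178 mm) begins 60 mm behind the grasp point.
Start: joints at [-68.468, 18.312, 89.639, -0, 72.044, -1.146], TCP at [221.694, -530.561, 213.976] pointing down, gripper open.
Joint ranges: [-177.97, 177.97], [-48.28, 115.42], [12.27, 149.76], [-77.06, 257.06], [2.81, 150.46], [-146.56, 146.56]. Speed limits (degrees/s): [147.25, 147.25, 180, 180, 180, 180].

## Interface

Orientations are given as [roll, pitch, yaw] about the fixed x, y, z axes, in that order (R = Rz(yaw) Ry(pitch) Rx(roll)).
In Python, from workcell import * gives the robot as it stands.
- The arm moves only by the tool move_arm, never from a script. Its argument "motion" is a list of rows, each a list of 3 entries, a list of its own where there are three numbers: the finger opening in mm, from 0 to 91.2, then the shift along the world's x, y, z in units of 25 mm (1.0 is 25 mm), then the turn, a rotation vector about the world's x, y, z in units of 4 degrees (1.0 is 4 degrees). In form: [[grip, [x, y, z], [ax, ay, az]], ...]. A call has 1 to 20 rows; each row shifts and turns the commanded pose from where the row before left it; what a row does not reach is not made up. A row lasts 1/12 s, in which the tool goes at most 41.7 mm and 7.16 degrees, less where a joint would pass 70% of its speed; a pose out of reach is approached as far as the arm can. A call with a number of a shift or a turn outside -1 to 1 is refused whole. A call with a gripper value outside its range is refused whole. The fingers move at their own pace and stop on an object; "grip_force" is the grip in N (left out, the last holds). Time passes only in rows, so rows that do not move let the fingers close. It gives the time, the measured TCP pose, the force, the opening and the grip force at its end, in the units of the state.
- state(): the state, without advancing time (a new reading comes with each control period).
- grab_frame(name): name is "scene" or "top" or "wrist"; returns the picture (420x560x3 uint8, blue, green, red); there is no depth.
- camera_info(name): a dict with "fx", "fy", "cx", "cy" (pixels), "rvec" (rotation vector, rad) and "tvec" (3), from world to camera coordinates, as OpenCV has them. Camera axes: x right, y down, z forward; pixel columns grow to the right and rows downward; lengths in mm; the calibration is good to about 2 mm. The wrist camera is an equidistant fisheye: a pixel r from the principal point sees the ray r / f radians off the axis. A picture is of the moment at which its call begins: read the wrist's pose just before it. camera_info takes no time and is no camera call; for the wrist camera it gives the pose at the moment of the call.
- job_done(): hands the job in; it is judged then, once.
The state is a dict: "time_s": time; "qpos": joint angles; "qvel": joint speeds; "effort": joint torques, N m; "ee_pos": TCP position; "ee_rot": TCP orientation; "force": force on the tool from outside, world axes, zero at the start; "torque": the same for the moment, N m; "gripper_width": finger opening in mm; "gripper_force": force on a finger pad.
Only numpy, scipy, OpenCV 4.12 (cv2) and the standard library are available. Lean on these libraries where they do the work, as an engineer would, in place of code of your own. Each camera call takes 0.05 s, during which the arm holds its last target. There are 200 camera calls.

## Working session

There is one attempt and no reset: what is moved stays moved. The work goes in short steps, Python scripts to look and compute and a tool call to move; the robot and the scene stay as the last step left them, time stands still between calls to the robot, and variables do not carry over. Pictures are saved under pics/ and viewed, at most 11 in all, crops included, and the job is handed in when it is done.

Besides the shell and the picture viewer there is one more tool, called after "Call:" as name(argument=value, ...), one argument or row to a line, values as JSON. move_arm: Moves the arm, as the interface text tells. Shifts and turns lie within -1 to 1; 1 stands for 25 mm of shift or 4 degrees of turn. Its arguments: {"type":"object","properties":{"motion":{"type":"array","items":{"type":"array"}},"grip_force":{"type":"number"}},"required":["motion"]}

```bash
mkdir -p pics
python3 - <<'E'
from workcell import *
import cv2
for n in("scene","top"):
    cv2.imwrite(f"pics/{n}0.png",cv2.resize(grab_frame(n),(800,600),interpolation=cv2.INTER_CUBIC)); print(n,camera_info(n))
print(state())
E
```

```text
scene {'fx': 536.3766996220377, 'fy': 536.3766996220377, 'cx': 275.2283263969736, 'cy': 202.64414520888306, 'rvec': array([ 1.89426106,  1.38405856, -0.67394994]), 'tvec': array([-252.58408225, -235.86654019, 1681.6385908 ])}
top {'fx': 525.1044553405459, 'fy': 525.1044553405459, 'cx': 284.25193613095246, 'cy': 209.82447554601717, 'rvec': array([ 2.1566104 , -2.19036389,  0.08273356]), 'tvec': array([  98.5418824 ,  610.50957365, 1278.95395496])}
{'time_s': 0.1, 'qpos': array([-6.84678016e+01,  1.83480313e+01,  8.97010809e+01, -3.03664906e-04,
        7.20446365e+01, -1.14637622e+00]), 'qvel': array([ 0.02449829, -0.04281023,  0.03386259, -0.06186586, -0.08243133,
        0.06408851]), 'effort': array([ 1.16419696e-04, -4.13333952e+01, -2.32509416e+01,  7.27504562e-02,
        4.21825703e-02, -5.27716008e-05]), 'ee_pos': array([ 221.51984617, -530.10695146,  213.19255017]), 'ee_rot': array([-1.79906264e+02, -1.58693676e-03,  2.26786672e+01]), 'force': array([ 0.42490321, -0.0300206 ,  0.14059608]), 'torque': array([-0.03768374,  0.03993624,  0.02903237]), 'gripper_force': 0.0, 'gripper_width': 90.95652535963619}
```

View pics/scene0.png

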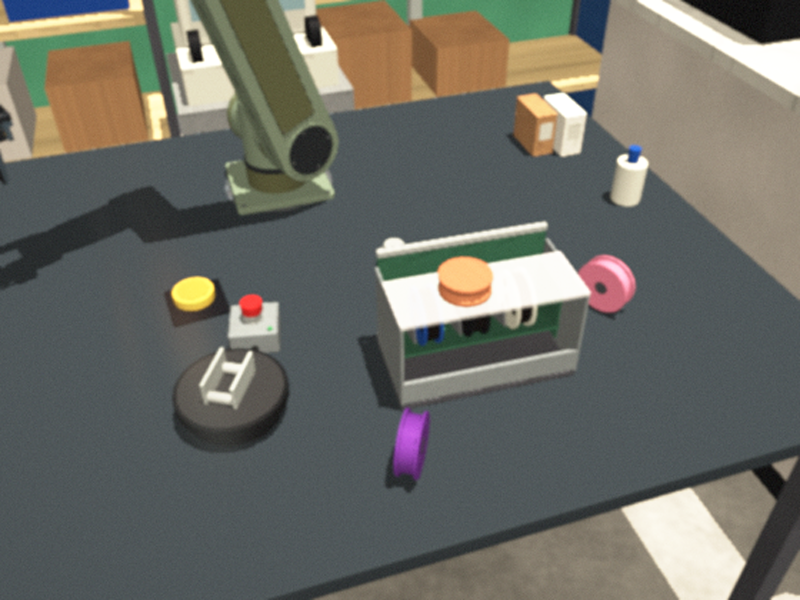

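View pics/top0.png

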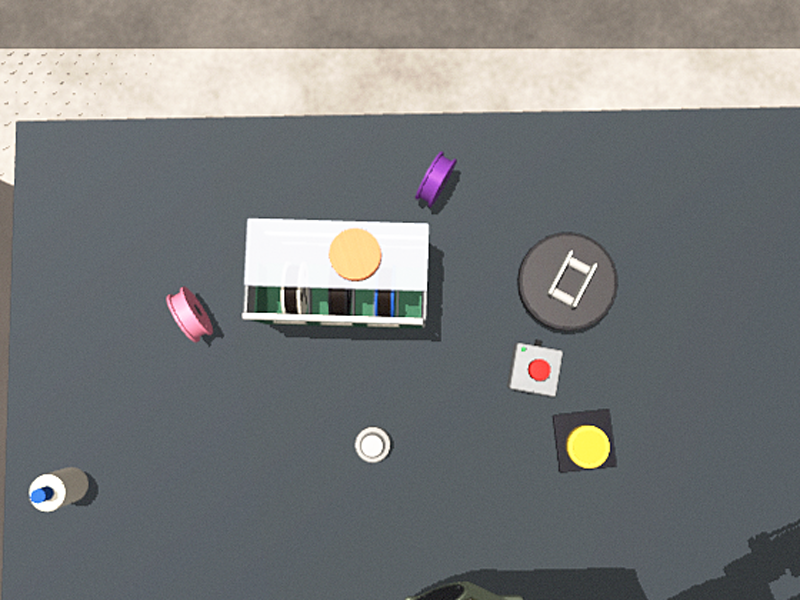

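Run:
```python
from workcell import *
import cv2
g=grab_frame("top")
cv2.imwrite("pics/h.png",cv2.resize(g[145:245,160:310],None,fx=5,fy=5,interpolation=cv2.INTER_CUBIC))
cv2.imwrite("pics/t.png",cv2.resize(g[158:283,350:445],None,fx=4.8,fy=4.8,interpolation=cv2.INTER_CUBIC))
```

```text
(no output)
```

View pics/h.png

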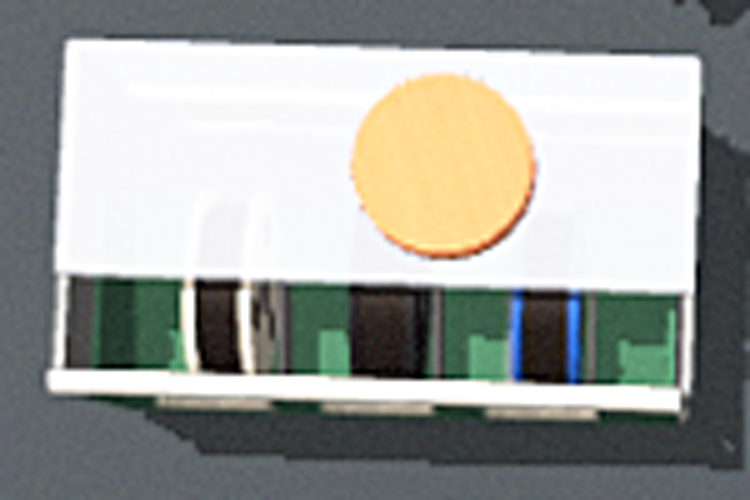

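View pics/t.png

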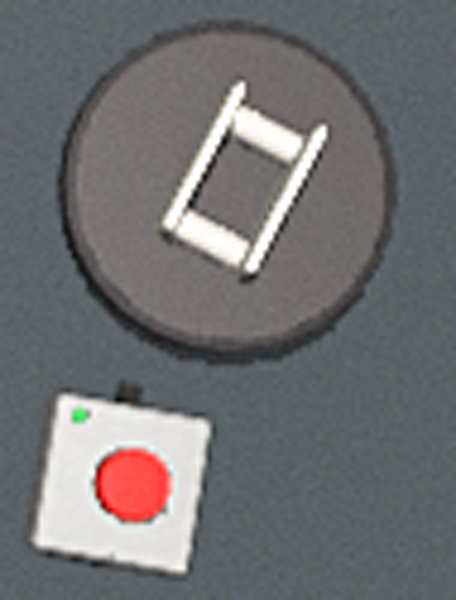

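```bash
cat > hlp.py <<'E'
from workcell import *
import numpy as np, cv2
def ray(name,uv):
    c=camera_info(name);R=cv2.Rodrigues(np.array(c['rvec']))[0];o=-R.T@c['tvec']
    x=(uv[0]-c['cx'])/c['fx'];y=(uv[1]-c['cy'])/c['fy']
    if name=='wrist':
        r=np.hypot(x,y);d=np.array([x/r*np.sin(r),y/r*np.sin(r),np.cos(r)])
    else: d=np.array([x,y,1.])
    return o,R.T@d
def at(name,uv,z):
    o,d=ray(name,uv);return (o+d*(z-o[2])/d[2]).round(1)
def proj(name,P):
    c=camera_info(name);p=cv2.Rodrigues(np.array(c['rvec']))[0]@np.array(P,float)+c['tvec'];a=np.array([c['cx'],c['cy']])
    if name=='wrist':
        r=np.hypot(p[0],p[1]);return a+c['fx']*np.arctan2(r,p[2])*p[:2]/r
    return a+c['fx']*p[:2]/p[2]
E
python3 - <<'E'
from hlp import *
def cr(p,x0,y0,s,z): return at('top',(x0+(p[0]+.5)/s-.5,y0+(p[1]+.5)/s-.5),z)
h=[cr(p,160,145,5,169) for p in [(66,40),(700,57),(690,292),(57,273)]];print('hood',h)
d=lambda a,b:np.linalg.norm(a-b).round(1)
print(d(h[0],h[1]),d(h[2],h[3]),d(h[0],h[3]),d(h[1],h[2]))
l=[cr(p,160,145,5,190) for p in [(48,371),(687,390),(683,412),(48,392)]];print('lip',l,d(l[0],l[1]),d(l[0],l[3]))
b=[cr(p,160,145,5,139) for p in [(516,340),(577,340)]];print('blue ~',b)
k=[cr(p,350,158,4.8,90) for p in [(240,84),(170,226),(250,270),(322,130)]];print('cheeks',k,sum(k)/4,d(k[0],k[1]),d(k[1],k[2]))
m=((k[0]+k[3])-(k[1]+k[2]))/2;print('cradle ang',np.degrees(np.arctan2(m[1],m[0])))
print('knob',cr((133,484),350,158,4.8,81))
s=[cr(p,350,158,4.8,45) for p in [(62,396),(211,422),(187,573),(33,543)]];print('box',sum(s)/4,d(s[0],s[1]),d(s[1],s[2]),s)
a=h[0]+h[1]-h[2]-h[3];print('hyaw',np.degrees(np.arctan2(a[1],a[0])));a=l[0]-l[1];print(np.degrees(np.arctan2(-a[0],a[1])))
a=h[0]-h[1];print(np.degrees(np.arctan2(-a[0],a[1])))
# platter
print('platter',at('top',(567*.7,281*.7),50))
th=np.radians(np.degrees(np.arctan2(-a[0],a[1])));R=np.array([[np.cos(th),-np.sin(th)],[np.sin(th),np.cos(th)]])
print('org hood',(sum(h)/4)[:2]-R@[27.5,0],'org lip',(l[0]+l[1])[:2]/2+R@[70,0])
# scene checks
for P in ([*cr((133,484),350,158,4.8,81)],):print('knob scene px(800)',proj('scene',P)/.7)
for q in l[:2]:print('lip scene',proj('scene',q)/.7)
print('cradle scene',[proj('scene',q)/.7 for q in k])
E
```

```text
hood [array([732.3, 335.4, 169. ]), array([719.8,  51.8, 169. ]), array([614.5,  58. , 169. ]), array([627.5, 339.1, 169. ])]
283.9 281.4 104.9 105.5
lip [array([582.4, 338.2, 190. ]), array([569.8,  60.5, 190. ]), array([560.2,  62.3, 190. ]), array([573.2, 338.1, 190. ])] 278.0 9.2
blue ~ [array([596.8, 136.9, 139. ]), array([596.4, 109.2, 139. ])]
cheeks [array([ 684.9, -186.4,   90. ]), array([ 614.9, -149.7,   90. ]), array([ 592.6, -188.2,   90. ]), array([ 661.3, -226. ,   90. ])] [ 638.425 -187.575   90.   ] 79.0 44.5
cradle ang -28.241601579491267
knob [ 488.7 -129.2   81. ]
box [ 488.8   -130.275   45.   ] 76.4 77.1 [array([ 533.4, -100.6,   45. ]), array([ 519. , -175.6,   45. ]), array([ 443.3, -161. ,   45. ]), array([459.5, -83.9,  45. ])]
hyaw -2.697805633316313
-2.5978827040200914
-2.5237446979812064
platter [ 637.7 -186.6   50. ]
org hood [646.05167338 197.28591884] org lip [646.03210412 196.26766114]
knob scene px(800) [250.12829548 301.3299631 ]
lip scene [546.79862056 224.87893129]
lip scene [375.02463464 253.31382078]
cradle scene [array([230.94208285, 389.97450301]), array([249.12741683, 351.4459384 ]), array([221.01598836, 347.15320973]), array([200.50802413, 384.6984654 ])]
```

Call:
move_arm(
  motion=[
    [70,[0.63,0.94,-0.2],[0,0,-0.37]],
    [70,[0.63,0.94,-0.2],[0,0,-0.37]],
    [70,[0.63,0.94,-0.2],[0,0,-0.37]],
    [70,[0.63,0.94,-0.2],[0,0,-0.37]],
    [70,[0.63,0.94,-0.2],[0,0,-0.37]],
    [70,[0.63,0.94,-0.2],[0,0,-0.37]],
    [70,[0.63,0.94,-0.2],[0,0,-0.37]],
    [70,[0.63,0.94,-0.2],[0,0,-0.37]],
    [70,[0.63,0.94,-0.2],[0,0,-0.37]],
    [70,[0.63,0.94,-0.2],[0,0,-0.37]],
    [70,[0.63,0.94,-0.2],[0,0,-0.37]],
    [70,[0.63,0.94,-0.2],[0,0,-0.37]],
    [70,[0.63,0.94,-0.2],[0,0,-0.37]],
    [70,[0.63,0.94,-0.2],[0,0,-0.37]],
    [70,[0.63,0.94,-0.2],[0,0,-0.37]],
    [70,[0.63,0.94,-0.2],[0,0,-0.37]],
    [70,[0.63,0.94,-0.2],[0,0,-0.37]],
    [70,[0,0,0],[0,0,0]],
    [70,[0,0,0],[0,0,0]],
  ],
)

```text
time_s: 1.73
ee_pos: [489.5, -130.1, 128.4]
ee_rot: [180.0, 0.1, -2.3]
force: [0.1, 0.3, 0.4]
gripper_width: 70.0
gripper_force: 0.0
```

Call:
move_arm(
  motion=[
    [70,[0,0.04,-0.8],[0,0,0]],
    [70,[0,0,-0.8],[0,0,0]],
    [70,[0,0,-0.7],[0,0,0]],
    [70,[0,0,-0.6],[0,0,0]],
    [30,[0,0,0],[0,0,0]],
    [30,[0,0,0],[0,0,0]],
    [30,[0,0,0],[0,0,0]],
    [30,[0,0,0],[0,0,0]],
    [30,[0,0,0],[0,0,0]],
    [30,[0,0,0],[0,0,0]],
  ],
  grip_force=30,
)

```text
time_s: 2.57
ee_pos: [490.0, -129.9, 57.5]
ee_rot: [-180.0, -0.1, -2.5]
force: [-0.9, 2.4, 3.3]
gripper_width: 35.2
gripper_force: 30.0
```

Call:
move_arm(
  motion=[
    [30,[0,0,0.3],[0,0,0]],
    [30,[0,0,0.3],[0,0,0]],
    [30,[0,0,0.2],[0,0,0]],
    [30,[0,0,0.06],[0,0,0]],
    [30,[0,0,0],[0,0,0]],
    [30,[0,0,0],[0,0,0]],
    [30,[0,0,0],[0,0,0]],
  ],
)

```text
time_s: 3.15
ee_pos: [489.9, -129.9, 77.6]
ee_rot: [-180.0, -0.0, -2.5]
force: [5.7, 1.0, -11.5]
gripper_width: 35.3
gripper_force: 30.0
```

Call:
move_arm(
  motion=[
    [70,[0,0,0],[0,0,0]],
    [70,[0,0,0],[0,0,0]],
    [70,[0,0,0],[0,0,0]],
    [70,[0,0,1],[0,0,0]],
    [70,[0,0,1],[0,0,0]],
    [0,[0.3,0.94,1],[0,0,0]],
    [0,[0.33,0.94,1],[0,0,0]],
    [0,[0.33,0.94,1],[0,0,0]],
    [0,[0.33,0.94,0.5],[0,0,0]],
    [0,[0.33,0.94,0.3],[0,0,0]],
    [0,[0.33,0.94,0],[0,0,0]],
    [0,[0.33,0.94,0],[0,0,0]],
    [0,[0.33,0.94,0],[0,0,0]],
    [0,[0.33,0.94,0],[0,0,0]],
    [0,[0.33,0.94,0],[0,0,0]],
    [0,[0.33,0.94,0],[0,0,0]],
    [0,[0.33,0.94,0],[0,0,0]],
    [0,[0.33,0.94,0],[0,0,0]],
    [0,[0.33,0.94,0],[0,0,0]],
    [0,[0,0,0],[0,0,0]],
  ],
)

```text
time_s: 4.82
ee_pos: [605.0, 202.6, 223.0]
ee_rot: [-179.9, -0.0, -2.3]
force: [-0.7, -0.2, -0.5]
gripper_width: 0.6
gripper_force: 0.0
```

Run:
```python
from hlp import *
a=cv2.resize(grab_frame("wrist"),None,fx=1,fy=1);b=grab_frame("scene")
print(state()['ee_pos'])
c=np.hstack([a[:, :],]);cv2.imwrite("pics/w1.png",cv2.resize(a,(800,600)))
cv2.imwrite("pics/k1.png",b[200:300,120:240])
```

```text
[603.88821287 199.12007752 222.96682045]
```

View pics/w1.png

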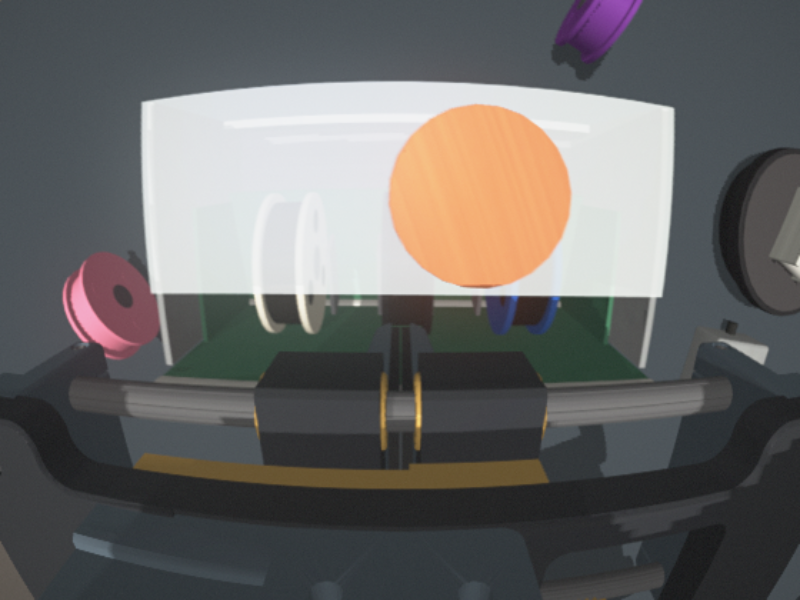

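Call:
move_arm(
  motion=[
    [0,[-0.17,-0.74,0],[0,0,0]],
    [0,[-0.17,-0.74,0],[0,0,0]],
    [0,[0,0,-0.4],[0,0,0]],
    [0,[0,0,-0.7],[0,0,0]],
    [0,[0,0,-0.7],[0,0,0]],
    [0,[0,0,-0.5],[0,0,0]],
    [0,[0,0,0],[0,0,0]],
    [0,[0,0,0],[0,0,0]],
  ],
)

```text
time_s: 5.58
ee_pos: [595.1, 161.3, 165.0]
ee_rot: [180.0, 0.1, -2.5]
force: [-0.2, -0.7, 0.8]
gripper_width: 0.6
gripper_force: 0.0
```

Call:
move_arm(
  motion=[
    [0,[-0.2,0,0],[0,0,0]],
    [0,[-0.33,0.01,-0.01],[0,0,0]],
    [0,[-0.33,0.01,-0.03],[0,0,0]],
    [0,[-0.33,0.01,-0.05],[0,0,0]],
    [0,[-0.33,0.01,-0.07],[0,0,0]],
    [0,[-0.32,0.01,-0.09],[0,0,0]],
    [0,[-0.32,0.01,-0.11],[0,0,0]],
    [0,[-0.31,0.01,-0.13],[0,0,0]],
    [0,[-0.3,0.01,-0.15],[0,0,0]],
    [0,[-0.29,0.01,-0.16],[0,0,0]],
    [0,[-0.28,0.01,-0.18],[0,0,0]],
    [0,[-0.27,0.01,-0.2],[0,0,0]],
    [0,[-0.26,0.01,-0.21],[0,0,0]],
    [0,[-0.25,0.01,-0.23],[0,0,0]],
    [0,[-0.2,0.01,-0.2],[0,0,0]],
    [0,[0,0,0],[0,0,0]],
    [0,[0,0,0],[0,0,0]],
  ],
)

```text
time_s: 7.0
ee_pos: [487.1, 165.2, 119.4]
ee_rot: [180.0, 0.1, -2.5]
force: [-0.0, -0.9, -0.0]
gripper_width: 0.3
gripper_force: 0.0
```

Call:
move_arm(
  motion=[
    [0,[0,0,0.7],[0,0,0]],
    [0,[0,0,1],[0,0,0]],
    [0,[0,0,1],[0,0,0]],
    [60,[0.2,-0.2,1],[0,0,0]],
    [60,[0.5,-0.4,0.5],[0,0,0]],
    [60,[0.6,-0.4,0],[0,0,0]],
    [60,[0.6,-0.4,0],[0,0,0]],
    [60,[0.6,-0.15,0],[0,0,0]],
    [60,[0,0,0],[0,0,0]],
    [60,[0,0,0],[0,0,0]],
  ],
)

```text
time_s: 7.83
ee_pos: [550.6, 126.4, 224.7]
ee_rot: [180.0, 0.0, -2.5]
force: [-1.0, -0.5, 0.8]
gripper_width: 44.6
gripper_force: 0.0
```

Run:
```python
from hlp import *
print(state()['ee_pos'],state()['ee_rot'])
c=np.array([549.4,126.4,103.5]);yv=np.array([.0454,.999,0])
for s in(-15,15): 
  for d in ([0,0,47],[0,0,0],[47,0,0]): print(s,d,proj('wrist',c+s*yv+d)/.7)
print('lip',[proj('wrist',np.array([574.1,200.2,25])+np.array([-129*.999,129*.045,102.6])+t*yv)/.7 for t in(-138,138)])
cv2.imwrite("pics/w2.png",cv2.resize(grab_frame("wrist"),(800,600)))
```

```text
[550.59794352 126.41753658 224.74105654] [ 1.79994625e+02  3.26572510e-02 -2.53797001e+00]
-15 [0, 0, 47] [427.29458543 311.70238305]
-15 [0, 0, 0] [423.15002447 291.04363626]
-15 [47, 0, 0] [420.58368074 218.4014415 ]
15 [0, 0, 47] [372.65343709 311.63716737]
15 [0, 0, 0] [376.75437728 290.98692672]
15 [47, 0, 0] [372.72360634 218.3786975 ]
lip [array([491.39428088, 451.46456206]), array([123.99964558, 434.88010793])]
```

View pics/w2.png

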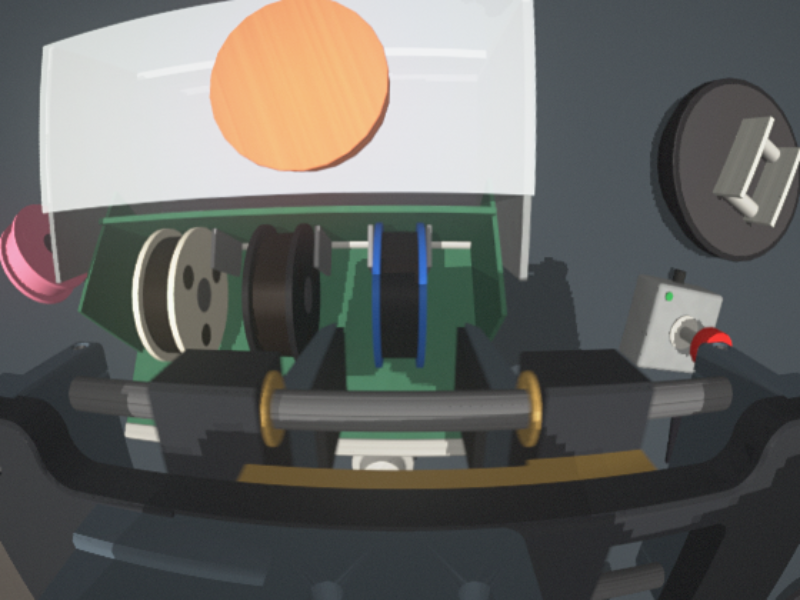

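Call:
move_arm(
  motion=[
    [64,[-0.04,0,-0.8],[0,0,0]],
    [64,[0,0,-1],[0,0,0]],
    [64,[0,0,-1],[0,0,0]],
    [64,[0,0,-0.9],[0,0,0]],
    [64,[0,0,-0.6],[0,0,0]],
    [64,[0,0,-0.3],[0,0,0]],
    [20,[0,0,0],[0,0,0]],
    [20,[0,0,0],[0,0,0]],
    [20,[0,0,0],[0,0,0]],
    [20,[0,0,0],[0,0,0]],
    [20,[0,0,0],[0,0,0]],
    [20,[0,0,0],[0,0,0]],
    [20,[0,0,0],[0,0,0]],
  ],
  grip_force=30,
)

```text
time_s: 8.97
ee_pos: [549.7, 126.8, 110.9]
ee_rot: [-180.0, -0.1, -2.5]
force: [-0.0, 0.1, 3.8]
gripper_width: 29.7
gripper_force: 30.0
```

Call:
move_arm(
  motion=[
    [20,[0,0,0.5],[0,0,0]],
    [20,[0,0,0.9],[0,0,0]],
    [20,[0,0,1],[0,0,0]],
    [20,[0,0,1],[0,0,0]],
    [20,[0,0,1],[0,0,0]],
    [20,[0,0,0.8],[0,0,0]],
    [20,[0.1,-0.4,0],[0,0,-0.3]],
    [20,[0.26,-0.92,0],[0,0,-0.47]],
    [20,[0.26,-0.92,0],[0,0,-0.47]],
    [20,[0.26,-0.92,0],[0,0,-0.47]],
    [20,[0.26,-0.92,0],[0,0,-0.47]],
    [20,[0.26,-0.92,0],[0,0,-0.47]],
    [20,[0.26,-0.92,0],[0,0,-0.47]],
    [20,[0.26,-0.92,0],[0,0,-0.47]],
    [20,[0.26,-0.92,0],[0,0,-0.47]],
    [20,[0.26,-0.92,0],[0,0,-0.47]],
    [20,[0.26,-0.92,0],[0,0,-0.47]],
    [20,[0.26,-0.92,0],[0,0,-0.47]],
    [20,[0.26,-0.92,0],[0,0,-0.47]],
    [20,[0.26,-0.92,0],[0,0,-0.47]],
  ],
)

```text
time_s: 10.63
ee_pos: [635.3, -184.2, 237.3]
ee_rot: [179.9, 0.2, -28.3]
force: [0.1, 0.3, -2.9]
gripper_width: 29.8
gripper_force: 30.0
```

Call:
move_arm(
  motion=[
    [20,[0,-0.2,0],[0,0,-0.05]],
    [20,[0,0,0],[0,0,0]],
    [20,[0,0,0],[0,0,0]],
    [20,[0,0,0],[0,0,0]],
  ],
)

```text
time_s: 10.97
ee_pos: [635.6, -186.5, 239.1]
ee_rot: [-180.0, 0.1, -28.3]
force: [-0.3, -0.5, -3.2]
gripper_width: 29.8
gripper_force: 30.0
```

Run:
```python
from hlp import *
print(state()['ee_pos'],state()['ee_rot'],state()['force'])
b=grab_frame("wrist");s=grab_frame("scene")
c=cv2.resize(s[170:320,90:330],(800,500),interpolation=cv2.INTER_CUBIC)
cv2.imwrite("pics/s2.png",c)
t=np.radians(-28.2);X=np.array([np.cos(t),np.sin(t),0]);Y=np.array([-np.sin(t),np.cos(t),0])
for x,y in((40,22.5),(40,-22.5),(-40,22.5),(-40,-22.5)):print('cheek w',x,y,proj('wrist',np.array([638.3,-187.3,90])+x*X+y*Y)/.7)
cv2.imwrite("pics/w3.png",cv2.resize(b,(800,600)))
```

```text
[ 635.57531641 -186.47844653  239.05267747] [-1.79996895e+02  1.19426631e-01 -2.82943746e+01] [-0.26259039 -0.48718286 -3.15565753]
cheek w 40 22.5 [366.00580163 219.64093418]
cheek w 40 -22.5 [431.31829263 219.57195343]
cheek w -40 22.5 [367.89251573 330.06507196]
cheek w -40 -22.5 [429.72972023 330.0254305 ]
```

View pics/w3.png

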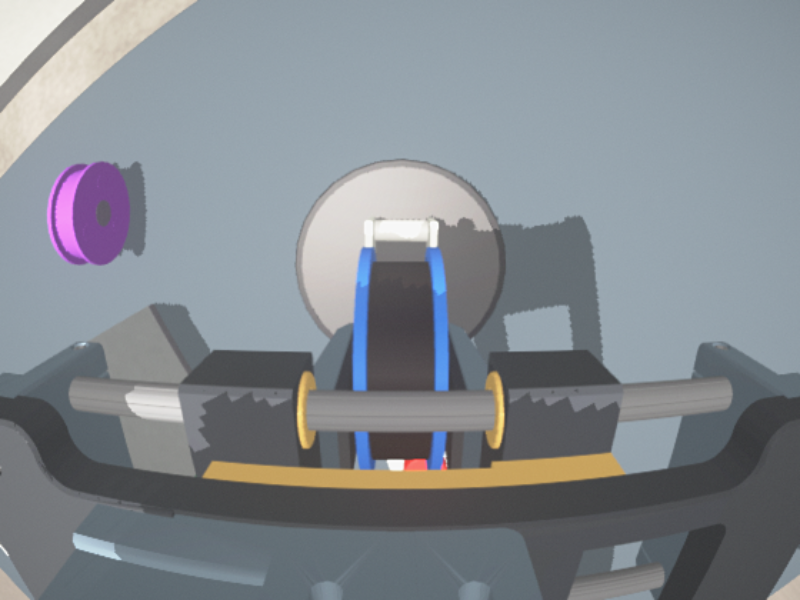

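Call:
move_arm(
  motion=[
    [20,[0.08,-0.08,-0.6],[0,0,0]],
    [20,[0,0,-0.9],[0,0,0]],
    [20,[0,0,-0.9],[0,0,0]],
    [20,[0,0,-0.9],[0,0,0]],
    [20,[0,0,-0.6],[0,0,0]],
    [20,[0,0,-0.4],[0,0,0]],
    [20,[0,0,-0.3],[0,0,0]],
    [20,[0,0,-0.1],[0,0,0]],
    [20,[0,0,0],[0,0,0]],
    [20,[0,0,0],[0,0,0]],
  ],
)

```text
time_s: 11.9
ee_pos: [638.8, -189.3, 123.5]
ee_rot: [-180.0, -0.1, -28.3]
force: [0.1, 0.4, -2.8]
gripper_width: 29.8
gripper_force: 30.0
```

Call:
move_arm(
  motion=[
    [20,[0,0,-0.08],[0,0,0]],
    [20,[0,0,-0.08],[0,0,0]],
    [20,[0,0,-0.06],[0,0,0]],
    [20,[0,0,0],[0,0,0]],
    [20,[0,0,0],[0,0,0]],
  ],
)

```text
time_s: 12.32
ee_pos: [638.2, -189.4, 117.0]
ee_rot: [180.0, 0.0, -28.3]
force: [-0.2, -0.8, -2.6]
gripper_width: 29.3
gripper_force: 30.0
```

Call:
move_arm(
  motion=[
    [20,[0,0,-0.08],[0,0,0]],
    [20,[0,0,-0.08],[0,0,0]],
    [20,[0,0,0],[0,0,0]],
    [20,[0,0,0],[0,0,0]],
  ],
)

```text
time_s: 12.65
ee_pos: [638.1, -189.3, 112.7]
ee_rot: [180.0, 0.0, -28.3]
force: [0.3, 0.6, -1.7]
gripper_width: 30.0
gripper_force: 30.0
```

Run:
```python
from hlp import *
s=grab_frame("scene")
cv2.imwrite("pics/s3.png",cv2.resize(s[195:320,105:230],(600,600),interpolation=cv2.INTER_CUBIC))
```

```text
(no output)
```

View pics/s3.png

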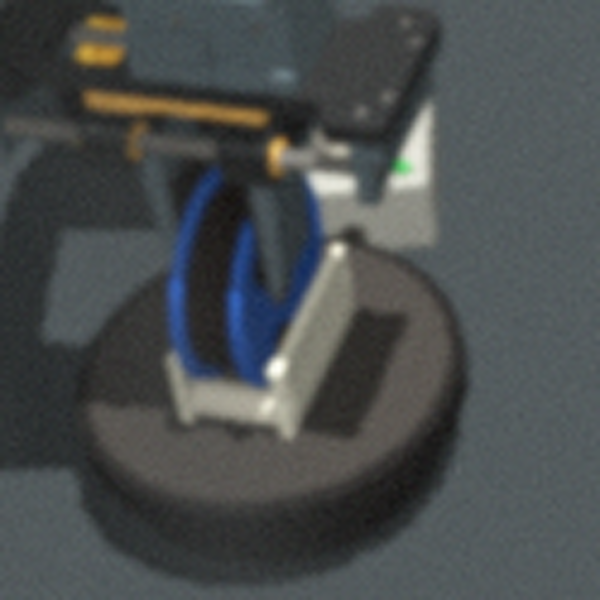

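Call:
move_arm(
  motion=[
    [20,[0,0,-0.04],[0,0,0]],
    [20,[0,0,-0.04],[0,0,0]],
    [20,[0,0,0],[0,0,0]],
    [20,[0,0,0],[0,0,0]],
  ],
)

```text
time_s: 13.03
ee_pos: [638.4, -189.4, 111.5]
ee_rot: [-180.0, -0.0, -28.3]
force: [-1.9, 0.1, 1.3]
gripper_width: 30.1
gripper_force: 30.0
```

Call:
move_arm(
  motion=[
    [20,[0,0,-0.03],[0,0,0]],
    [20,[0,0,0],[0,0,0]],
    [32,[0,0,0],[0,0,0]],
    [36,[0,0,0],[0,0,0]],
    [50,[0,0,0],[0,0,0]],
    [60,[0,0,0],[0,0,0]],
    [60,[0,0,0],[0,0,0]],
    [60,[0,0,0],[0,0,0]],
    [60,[0,0,0.5],[0,0,0]],
    [60,[0,0,1],[0,0,0]],
    [60,[0,0,1],[0,0,0]],
    [60,[0,0,1],[0,0,0]],
    [60,[0,0,1],[0,0,0]],
  ],
)

```text
time_s: 14.12
ee_pos: [638.1, -189.3, 223.8]
ee_rot: [180.0, 0.0, -28.3]
force: [0.8, 0.3, 0.4]
gripper_width: 60.3
gripper_force: 0.0
```

Run:
```python
from hlp import *
s=grab_frame("scene")[195:320,105:230]; w=grab_frame("wrist")[60:340,160:400]
t=np.radians(-28.2);X=np.array([np.cos(t),np.sin(t),0]);Y=np.array([-np.sin(t),np.cos(t),0]);C=np.array([638,-188.5,104.])
pts=[C+47*(np.cos(a)*X+np.sin(a)*np.array([0,0,1]))+y*Y for y in(-15,15) for a in np.linspace(0,6.28,40)]
s=cv2.resize(s,(400,400),interpolation=cv2.INTER_CUBIC)
for p in pts:
    q=(proj('scene',p)-[105,195])*3.2; cv2.circle(s,tuple(int(v) for v in q),1,(0,255,255),-1)
cv2.imwrite("pics/s4.png",np.hstack([s,cv2.resize(w,(343,400))]))
```

```text
(no output)
```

View pics/s4.png

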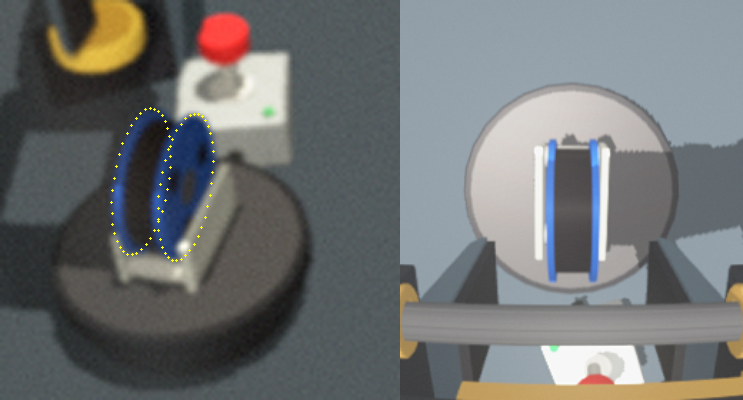

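Call:
move_arm(
  motion=[
    [0,[-0.54,0.92,0],[0,0,0.38]],
    [0,[-0.54,0.92,0],[0,0,0.38]],
    [0,[-0.54,0.92,0],[0,0,0.38]],
    [0,[-0.54,0.92,0],[0,0,0.38]],
    [0,[-0.54,0.92,0],[0,0,0.38]],
    [0,[-0.54,0.92,0],[0,0,0.38]],
    [0,[-0.54,0.92,0],[0,0,0.38]],
    [0,[-0.54,0.92,0],[0,0,0.38]],
    [0,[-0.54,0.92,0],[0,0,0.38]],
    [0,[-0.54,0.92,0],[0,0,0.38]],
    [0,[-0.54,0.92,0],[0,0,0.38]],
    [0,[-0.54,0.92,0],[0,0,0.38]],
    [0,[-0.54,0.92,0],[0,0,0.38]],
    [0,[-0.54,0.92,0],[0,0,0.38]],
    [0,[-0.54,0.92,0],[0,0,0.38]],
    [0,[-0.54,0.92,0],[0,0,0.38]],
    [0,[-0.54,0.92,0],[0,0,0.38]],
    [0,[0,0,0],[0,0,0]],
    [0,[0,0,0],[0,0,0]],
  ],
)

```text
time_s: 15.8
ee_pos: [407.9, 202.2, 222.1]
ee_rot: [179.9, 0.0, -2.3]
force: [1.3, 0.1, 0.3]
gripper_width: 0.2
gripper_force: 0.0
```

Run:
```python
from hlp import *
print(state()['ee_pos'])
print('focus',at('top',(372*.7,445*.7),48), 'lip px',proj('wrist',[441.9,200,121])/.7)
w=grab_frame("wrist");cv2.imwrite("pics/w5.png",cv2.resize(w,(560,420)))
```

```text
[407.85884306 202.21250589 222.07331833]
focus [365.5 150.   48. ] lip px [401.1098175  241.01806999]
```

View pics/w5.png

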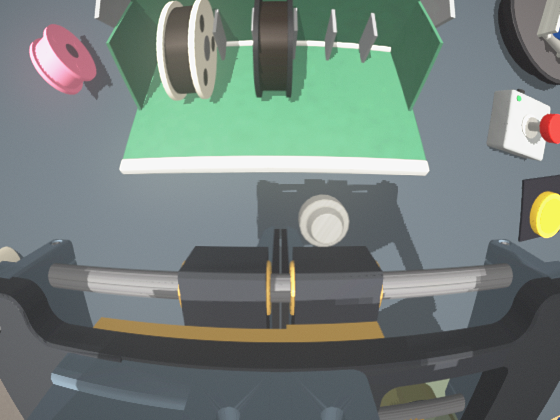

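Call:
move_arm(
  motion=[
    [0,[0,0,-0.7],[0,0,0]],
    [0,[0,0,-1],[0,0,0]],
    [0,[0,0,-1],[0,0,0]],
    [0,[0,0,-1],[0,0,0]],
    [0,[0,0,-1],[0,0,0]],
    [0,[0,0,-0.5],[0,0,0]],
    [0,[0.2,0,0],[0,0,0]],
    [0,[0.25,0,0],[0,0,0]],
    [0,[0.25,0,0.05],[0,0,0]],
    [0,[0.21,-0.01,0.25],[0,0,0]],
    [0,[0.21,-0.01,0.26],[0,0,0]],
    [0,[0.23,-0.01,0.24],[0,0,0]],
    [0,[0.23,-0.01,0.23],[0,0,0]],
    [0,[0.25,-0.01,0.22],[0,0,0]],
    [0,[0.25,-0.01,0.21],[0,0,0]],
  ],
)

```text
time_s: 17.1
ee_pos: [460.7, 199.5, 130.4]
ee_rot: [180.0, 0.1, -2.5]
force: [-4.1, -2.3, -0.0]
gripper_width: 0.8
gripper_force: 1.9
```

Call:
move_arm(
  motion=[
    [0,[0.27,-0.01,0.19],[0,0,0]],
    [0,[0.28,-0.01,0.18],[0,0,0]],
    [0,[0.29,-0.01,0.16],[0,0,0]],
    [0,[0.29,-0.01,0.15],[0,0,0]],
    [0,[0.3,-0.01,0.13],[0,0,0]],
    [0,[0.31,-0.01,0.12],[0,0,0]],
    [0,[0.31,-0.01,0.1],[0,0,0]],
    [0,[0.32,-0.01,0.09],[0,0,0]],
    [0,[0.32,-0.01,0.07],[0,0,0]],
    [0,[0.32,-0.01,0.05],[0,0,0]],
    [0,[0.32,-0.01,0.03],[0,0,0]],
    [0,[0.32,-0.01,0],[0,0,0]],
    [0,[0.1,0,0],[0,0,0]],
    [0,[0,0,0],[0,0,0]],
    [0,[0,0,0],[0,0,0]],
  ],
)

```text
time_s: 18.35
ee_pos: [549.5, 197.5, 161.3]
ee_rot: [180.0, 0.7, -2.5]
force: [-15.2, 0.7, 10.5]
gripper_width: 0.5
gripper_force: 7.4
```

Call:
move_arm(
  motion=[
    [0,[-0.5,0,0],[0,0,0]],
    [0,[-0.7,0,0],[0,0,0]],
    [0,[-0.1,-0.93,0],[0,0,0]],
    [0,[-0.1,-0.93,0],[0,0,0]],
    [0,[-0.1,-0.93,0],[0,0,0]],
    [0,[-0.1,-0.93,0],[0,0,0]],
    [0,[-0.1,-0.93,0],[0,0,0]],
    [0,[-0.1,-0.93,0],[0,0,0]],
    [0,[-0.1,-0.93,0],[0,0,0]],
    [0,[-0.1,-0.93,0],[0,0,0]],
    [0,[-0.1,-0.93,0],[0,0,0]],
    [0,[-0.1,-0.93,0],[0,0,0]],
    [0,[-0.1,-0.93,0],[0,0,0]],
    [0,[-0.1,-0.93,0],[0,0,0]],
    [0,[-0.1,-0.93,-0.4],[0,0,0]],
    [0,[-0.1,-0.93,-0.4],[0,0,0]],
    [0,[0,0,0],[0,0,0]],
    [0,[0,0,0],[0,0,0]],
  ],
)

```text
time_s: 19.85
ee_pos: [489.6, -129.1, 140.6]
ee_rot: [-180.0, 0.0, -2.6]
force: [0.2, 0.2, 0.2]
gripper_width: 0.8
gripper_force: 0.0
```

Call:
move_arm(
  motion=[
    [0,[0,0,-0.5],[0,0,0]],
    [0,[0,0,-0.5],[0,0,0]],
    [0,[0,0,-0.4],[0,0,0]],
    [0,[0,0,-0.2],[0,0,0]],
    [0,[0,0,-0.2],[0,0,0]],
    [0,[0,0,-0.2],[0,0,0]],
    [0,[0,0,-0.2],[0,0,0]],
    [0,[0,0,-0.16],[0,0,0]],
    [0,[0,0,0],[0,0,0]],
    [0,[0,0,0],[0,0,0]],
  ],
)

```text
time_s: 20.68
ee_pos: [489.8, -128.7, 81.7]
ee_rot: [179.9, -0.0, -2.5]
force: [0.4, -0.3, -0.4]
gripper_width: 0.5
gripper_force: 0.0
```

Call:
move_arm(
  motion=[
    [0,[0,0,-0.06],[0,0,0]],
    [0,[0,0,-0.04],[0,0,0]],
    [0,[0,0,0],[0,0,0]],
    [0,[0,0,0],[0,0,0]],
  ],
)

```text
time_s: 21.02
ee_pos: [490.1, -128.8, 81.2]
ee_rot: [179.9, -0.1, -2.5]
force: [-2.6, 0.6, 12.8]
gripper_width: 0.6
gripper_force: 5.9
```

At its home stop. Now I retreat and check everything.

Call:
move_arm(
  motion=[
    [0,[0,0,0.5],[0,0,0]],
    [0,[0,0,1],[0,0,0]],
    [0,[0,0,1],[0,0,0]],
    [0,[0,0,1],[0,0,0]],
    [0,[-0.8,0,1],[0,0,0]],
    [0,[-0.8,-0.3,0.5],[0,0,0]],
    [0,[-0.8,-0.3,0],[0,0,0]],
    [0,[-0.8,-0.3,0],[0,0,0]],
    [0,[0,0,0],[0,0,0]],
    [0,[0,0,0],[0,0,0]],
    [0,[0,0,0],[0,0,0]],
  ],
)

```text
time_s: 21.93
ee_pos: [410.2, -151.1, 204.6]
ee_rot: [180.0, -0.1, -2.5]
force: [-0.4, -0.8, 0.3]
gripper_width: 0.5
gripper_force: 0.0
```

Run:
```python
from hlp import *
s=grab_frame("scene");cv2.imwrite("pics/s6.png",cv2.resize(s[110:330,90:440],(796,500),interpolation=cv2.INTER_CUBIC))
```

```text
(no output)
```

View pics/s6.png

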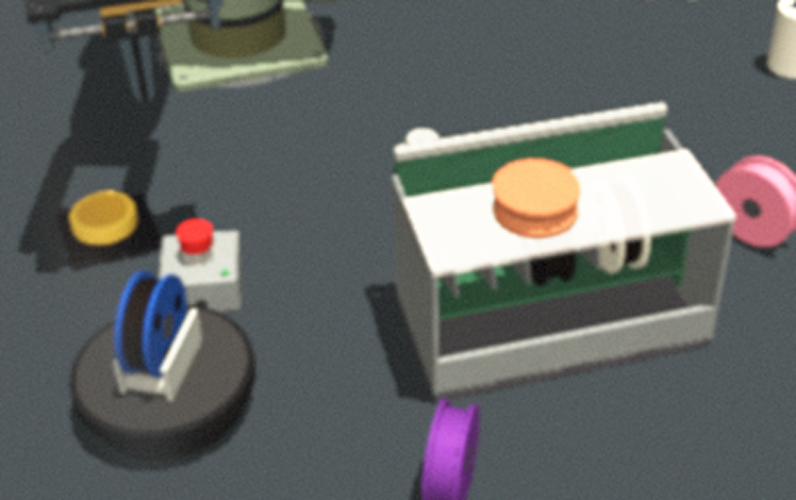

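The reel is in the cradle, the bin is shut, the knob is home, and the bystanders are where they were.

```bash
python3 -c "
from workcell import *
print(job_done())"
```

```text
the job is handed in; nothing more can be done
None
```

The job is handed in at about 22 s on the robot's clock: in the final picture the blue reel sits in the cradle, the bin is shut with the white and black reels inside, the red knob is home, and the bystanders look undisturbed. `job_done()` returned no verdict.

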